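# Pry the retaining ring off its groove on the empty ribbon reel

## Task

The orange ribbon reel is empty and has to come off its spindle. Take the hooked pick from its wooden block, hook it under the lug of the brass spring ring over the orange reel and pry the ring up out of its groove, at least a finger's width (15 mm) up the shaft, without touching any ring with the gripper. Leave the rings of the blue and white reels seated, and hang the pick back in its block.

Things in the scene. Friction and masses are not known exactly. Their poses are not given: they have to be found in the camera images.
- pick_grip (a point): Centre of the loose hooked pick's upright green handle (pick 120 g): 18 x 18 mm in plan, 64 mm high (32 above and below this point). A round black guard, 56 mm across, 8 mm thick, is under the handle, its underside 40 mm below this point; then a steel shank, 8 mm across, in line with the handle, down to the toe. Own +x: the way the toe points; z up.
- pick_toe (a point): Foot of the pick's shank, on its axis at mid-thickness of the toe, 123 mm under pick_grip. The flat steel toe is 10 mm wide, 6 mm thick (3 mm above and below this point) and runs from here along own +x; its end, 28 mm out, carries a lip 4 mm long that stands 5 mm above the toe's top face.
- slot (a point): Centre of the top face of the fixed wooden block, 110 (x) x 70 (y) x 95 mm high. A slot 59 mm along x, 27 mm along y goes right through, its centre 12.5 mm to own +x of this point. The pick hangs in it: shank over this point, toe along the block's +x (the slot admits about 10 degrees either way), guard on the top face, pick_grip 40 mm above this point.
- lug_orange (a point): Mid-lug of the brass ring on the empty orange reel, the one to pry. Lug: 24 mm wide, 5 mm thick (point at mid-thickness), level, pointing along own -x: shaft axis 33 mm to +x, free end 10 mm to -x. Seated, its underside is 92 mm above the bench. It slides only up: about 6 N springs it from the groove, 3 N moves it on; it stays where left; stop 35 mm up.
- reel_orange: The empty orange reel on its upright spindle, fixed to the bench; origin on the shaft's axis at bench height, z up, lug towards own -x. Reel 90 mm across, top flange 64 mm above the bench, so 28 mm are free under the seated lug, but for a black sleeve of 13 mm radius round the shaft. Shaft 16 mm across, its top (19 mm across) 139 mm above the bench.
- lug_blue (a point): Bystander: same point of the same ring on the full blue reel (same sizes, copper ribbon wound on it). To stay seated.
- lug_white (a point): Bystander: same point of the same ring on the full white reel (same sizes, copper ribbon wound on it). To stay seated.
Not all that is in view belongs to the job. Of the things like the part that bears pick_grip, leave any that is purple, red or turquoise; of the rest the smaller one is meant.

How it is judged:
By the outcome, as a careful person would: the job done as asked, in the order asked, and still so for the second after the job is handed in, with the robot touching nothing.
It also fails if it takes over 43 s, if anything falls off the work surface, if the arm or the gripper's body presses on something with over 40 N, if the wrist force passes 120 N, or if a joint passes its speed limit or range.

## Robot

A 6-joint arm with a two-finger parallel gripper is mounted at the origin on the work surface. World frame = base frame: x ahead of the robot, y to its left, z up, the work surface at z = 0. Lengths are in m, angles in rad, forces in N, time in s.
With the tool pointing down it reaches from about 0.35 to 0.775 m from the base axis. Payload 5.5 kg.
Tool frame: the origin (TCP) lies at the very end of the fingers, on their centre line; the grasp point (between the pads) lies 19 mm behind it (env.grip_depth is the distance from the TCP to the grasp point, in m); z points along the fingers, y is the direction in which the jaws open and shut (so a half turn about z gives the same grasp; the last joint's range is limited). The gripper opens to 85 mm and grips with 20 to 120 N. Pads are 22 mm wide; open, the fingers measure 114 mm over their backs; the gripper's body (76 mm by 85 mm) begins 54 mm behind the grasp point. The pads swing forward as they close: fully open they stand 13 mm farther back than shut.
Start: joints at [-1.299, 0.313, 0.046, 1.304, 0, 1.431], TCP at [0.23, -0.527, 0.231] pointing down, gripper open.
Joint ranges: [-2.76, 2.76], [-0.86, 1.69], [-1.03, 1.26], [-2.2, 2.34], [-1.47, 1.5], [-3.14, 3.14]. Speed limits (rad/s): [2.57, 2.57, 3.14, 3.14, 3.14, 3.14].

## Interface

Orientations are given as a unit quaternion [w, x, y, z].
In Python, from workcell import env gives the robot as it stands.
- The arm moves only by the tool step_arm, never from a script. Its argument "series" is a list of rows, each a list of 3 entries, a list of its own where there are three numbers: the shift along the world's x, y, z in cm, then the turn about the world's z in rad, then the closure in counts, from 0 (fully open) to 255 (shut). A call has 1 to 5 rows; each row is the pose to reach, as a shift and turn from the pose measured when the call began; what a row does not reach only later rows make up. A row lasts 1/8 s, in which the tool goes at most 62.5 mm and 10.7 degrees, less where a joint would pass 70% of its speed; a pose out of reach is approached as far as the arm can. A call with a gripper value outside its range is refused whole. The fingers move at their own pace and stop on an object; "newtons" is the grip in N (left out, the last holds). Time passes only in rows, so rows that repeat a pose let the fingers close. It gives the time, the measured TCP pose, the force and the opening at its end, in the units of the state.
- env.get_state(): the state, without advancing time (a new reading comes with each control period).
- env.read_camera(name): name is "scene" or "top"; returns a dict with "frame" (420x560x3 uint8, red, green, blue), "vertical_fov" (degrees; the focal length in pixels is half the picture's height over the tangent of half this angle, whatever the lens; pixels are square), "cx", "cy" (the principal point, pixels), "camera_from_world" (4x4, takes a point from world to camera coordinates). Camera axes: x right, y down, z forward; pixel columns grow to the right and rows downward; lengths in m; the calibration is good to about 2 mm. A picture is of the moment at which its call begins. There is no depth.
- env.hand_in(): hands the job in, once; it reports no verdict.
The state is a dict: "clock": time; "joint_pos": joint angles; "qvel": joint speeds; "tau": joint torques, N m; "tcp_pos": TCP position; "orientation": TCP orientation; "wrist_force": force on the tool from outside, world axes, zero at the start; "ft_torque": the same for the moment, N m; "finger_gap": finger opening in m.
Only numpy, scipy, OpenCV 4.12 (cv2) and the standard library are available. Lean on these libraries where they do the work, as an engineer would, in place of code of your own. Each camera call takes 0.05 s, during which the arm holds its last target.

## Working session

There is one attempt and no reset: what is moved stays moved. The work goes in short steps, Python scripts to look and compute and a tool call to move; the robot and the scene stay as the last step left them, time stands still between calls to the robot, and variables do not carry over. Pictures are saved under pics/ and viewed, and the job is handed in when it is done.

Besides the shell and the picture viewer there is one more tool, called after "Request:" as name(argument=value, ...) on one line, values as JSON. step_arm: Moves the arm, as the interface text tells. Its arguments: {"type":"object","properties":{"series":{"type":"array"},"newtons":{"type":"number"}},"required":["series"]}

```bash
mkdir -p pics; ls; python3 - <<'E'
from workcell import env
import cv2,json,numpy as np
for n in("scene","top"):
    c=env.read_camera(n); cv2.imwrite(f"pics/{n}0.png",c["frame"][:,:,::-1])
    print(n,c["vertical_fov"],c["cx"],c["cy"],np.round(c["camera_from_world"],4).tolist(), [k for k in c])
s=env.get_state(); print({k:np.round(v,3).tolist() for k,v in s.items()}, env.grip_depth)
E
```

```text
pics
scene 56.17767162261268 275.007456249852 201.81615271892102 [[-0.6669, 0.7449, -0.0189, 0.3562], [0.5423, 0.4677, -0.698, -0.194], [-0.5111, -0.4757, -0.7159, 1.1951], [0.0, 0.0, 0.0, 1.0]] ['frame', 'vertical_fov', 'cx', 'cy', 'camera_from_world']
top 57.565339319903536 277.9466427467144 207.07404239419824 [[0.0133, -0.9999, -0.0015, 0.0017], [-0.9844, -0.0128, -0.1756, 0.5153], [0.1756, 0.0038, -0.9845, 0.7106], [0.0, 0.0, 0.0, 1.0]] ['frame', 'vertical_fov', 'cx', 'cy', 'camera_from_world']
{'clock': 0.1, 'joint_pos': [-1.299, 0.314, 0.045, 1.304, 0.0, 1.431], 'qvel': [-0.001, -0.001, 0.003, 0.0, 0.0, 0.0], 'tau': [0.002, -48.172, 29.924, 0.013, -0.0, 0.0], 'tcp_pos': [0.23, -0.527, 0.23], 'orientation': [-0.001, 0.979, 0.204, -0.0], 'wrist_force': [-0.478, -0.362, -0.374], 'ft_torque': [-0.016, -0.02, 0.036], 'finger_gap': 0.085} 0.0187
```

View pics/scene0.png

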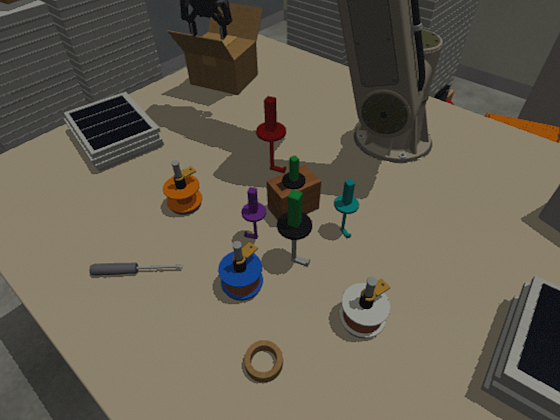

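View pics/top0.png

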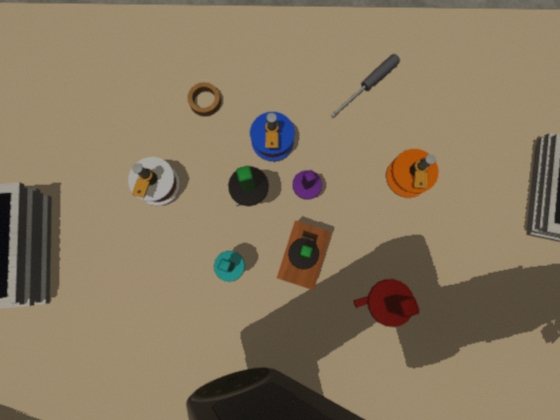

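```bash
cat > h.py <<'E'
import numpy as np,cv2
from workcell import env
def cam(n):
    c=env.read_camera(n); f=c["frame"].shape[0]/2/np.tan(np.radians(c["vertical_fov"])/2)
    return dict(im=c["frame"][:,:,::-1].copy(),f=f,cx=c["cx"],cy=c["cy"],T=np.array(c["camera_from_world"]))
def ray(c,p):
    R,t=c["T"][:3,:3],c["T"][:3,3]
    d=R.T@np.array([(p[0]-c["cx"])/c["f"],(p[1]-c["cy"])/c["f"],1.]); return -R.T@t,d/np.linalg.norm(d)
def plane(c,p,z):
    o,d=ray(c,p); return o+d*(z-o[2])/d[2]
def tri(c1,p1,c2,p2):
    o1,d1=ray(c1,p1);o2,d2=ray(c2,p2)
    s=np.linalg.lstsq(np.c_[d1,-d2],o2-o1,rcond=None)[0]
    a,b=o1+s[0]*d1,o2+s[1]*d2; return (a+b)/2,np.linalg.norm(a-b)
def proj(c,X):
    q=c["T"][:3,:3]@np.array(X)+c["T"][:3,3]; return np.array([c["cx"]+c["f"]*q[0]/q[2],c["cy"]+c["f"]*q[1]/q[2]])
def crop(c,x,y,w,h,k,name):
    cv2.imwrite("pics/"+name,cv2.resize(c["im"][y:y+h,x:x+w],None,fx=k,fy=k,interpolation=cv2.INTER_CUBIC))
def blobs(c,lo,hi,amin=20):
    m=cv2.inRange(cv2.cvtColor(c["im"],cv2.COLOR_BGR2HSV),lo,hi)
    n,l,s,ce=cv2.connectedComponentsWithStats(m)
    return [(s[i].tolist(),ce[i].round(1).tolist()) for i in range(1,n) if s[i,4]>=amin]
E
python3 - <<'E'
from h import *
t=cam("top");s=cam("scene")
crop(t,260,205,90,90,6,"tblock.png");crop(t,375,135,80,70,8,"torange.png")
crop(s,150,140,80,80,7,"sorange.png");crop(s,230,140,110,90,7,"sblock.png")
for n,c in(("t",t),("s",s)):
    print(n,"green",blobs(c,(45,120,50),(75,255,255)),"brass",blobs(c,(15,150,120),(24,255,255)))
E
```

```text
t green [([236, 166, 17, 16, 198], [244.1, 173.7]), ([300, 245, 13, 13, 128], [305.7, 251.0])] brass [([189, 83, 30, 29, 233], [203.6, 97.1]), ([266, 124, 12, 24, 208], [271.4, 138.1]), ([414, 160, 15, 29, 262], [420.8, 177.3]), ([132, 174, 20, 23, 209], [140.9, 186.4])]
s green [([290, 156, 9, 6, 38], [293.9, 158.7]), ([288, 190, 15, 15, 118], [295.7, 195.4])] brass [([491, 114, 67, 28, 533], [529.9, 126.5]), ([182, 167, 13, 9, 64], [187.1, 171.2]), ([163, 175, 39, 36, 460], [183.6, 191.2]), ([237, 242, 20, 21, 137], [247.5, 250.5]), ([366, 279, 24, 21, 147], [379.0, 288.6])]
```

```bash
cd pics; python3 -c "
import cv2,numpy as np
a=[cv2.resize(cv2.imread(f),(400,300)) for f in ()]
"
```

```text
(no output)
```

View pics/tblock.png

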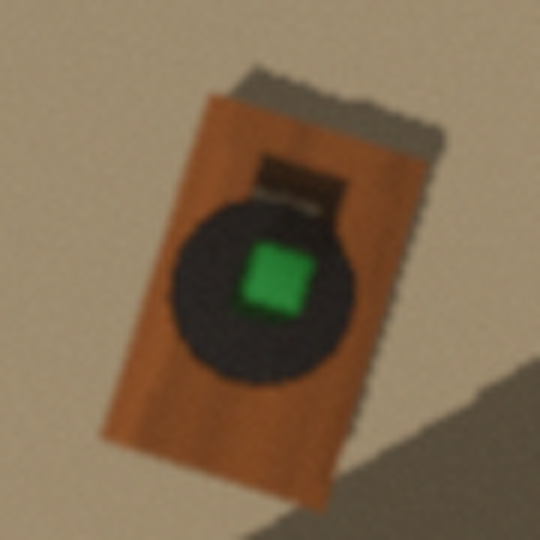

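View pics/torange.png

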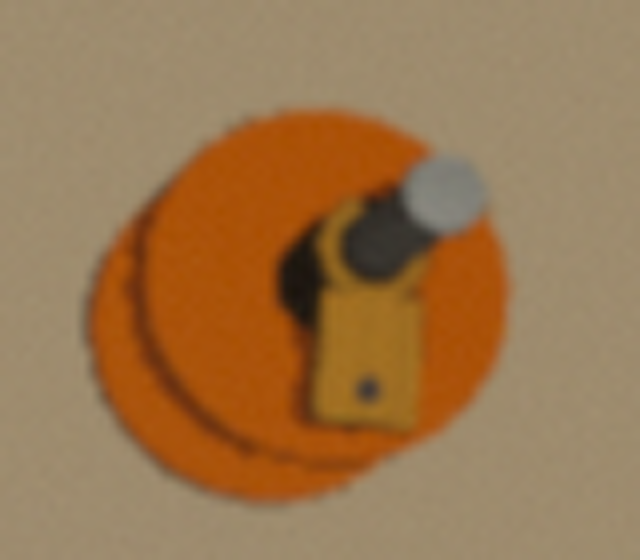

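View pics/sorange.png

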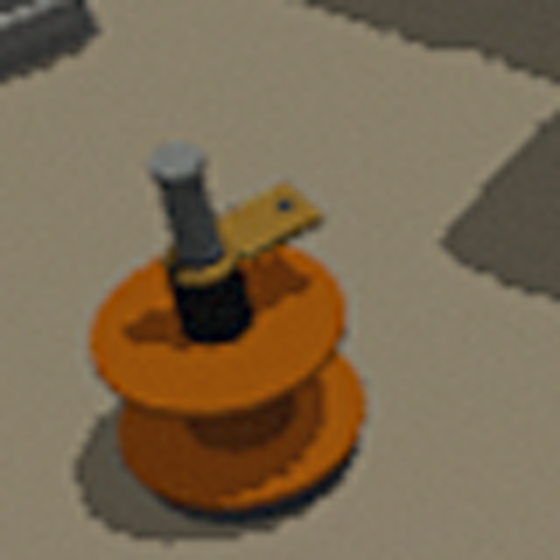

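View pics/sblock.png

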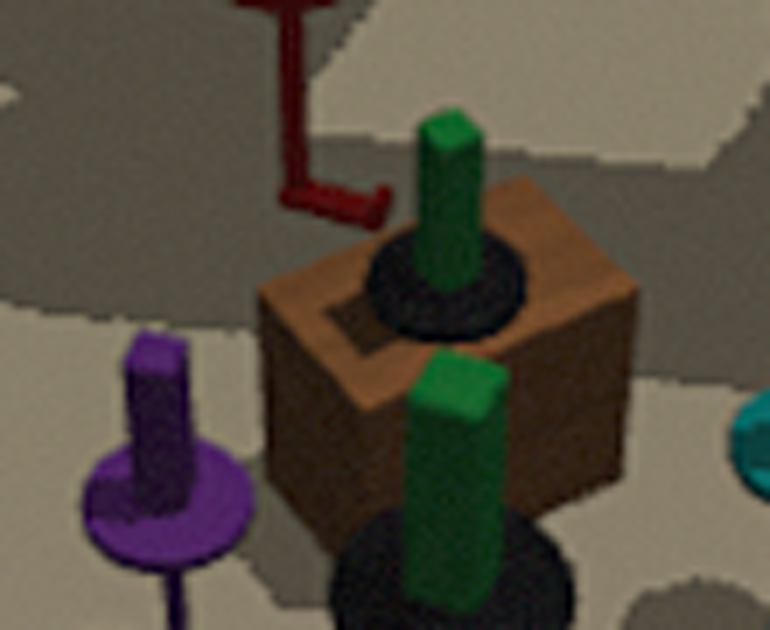

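```bash
python3 - <<'E'
from h import *
t=cam("top");s=cam("scene")
T=lambda x,y:(260+x/6-.4,205+y/6-.4); O=lambda x,y:(375+x/8-.4,135+y/8-.4)
S=lambda x,y:(150+x/7-.4,140+y/7-.4); B=lambda x,y:(230+x/7-.4,140+y/7-.4)
P=np.array([plane(t,T(*p),.095)[:2] for p in((208,95),(428,158),(327,510),(102,436))])
print("block",P.round(4).tolist(),"c",P.mean(0).round(4))
print("sides",[np.linalg.norm(P[i]-P[(i+1)%4]).round(4) for i in range(4)])
d=(P[0]+P[1]-P[2]-P[3]); print("yaw block",np.degrees(np.arctan2(d[1],d[0])))
Q=np.array([plane(s,B(*p),.095)[:2] for p in((260,290),(365,408),(637,290),(525,178))]);print("block scene",Q.round(4).tolist(),Q.mean(0).round(4))
print("handle top t",plane(t,T(281,276),.167).round(4),"scene",plane(s,B(450,130),.167).round(4))
print("guard t",plane(t,T(262,291),.103).round(4))
print("shaft top t",plane(t,O(444,195),.139).round(4),"s",plane(s,S(177,163),.139).round(4))
print("shaft top tri",tri(t,O(444,195),s,S(177,163)))
L=[plane(t,O(*p),.097)[:2].round(4).tolist() for p in((313,418),(415,428),(422,295),(320,288))];print("lug t",L)
L=[plane(s,S(*p),.097)[:2].round(4).tolist() for p in((288,183),(325,217))];print("lugend s",L)
print("hole t",plane(t,O(368,388),.097).round(4),"s",plane(s,S(285,206),.097).round(4), tri(t,O(368,388),s,S(285,206)))
print("flange t",plane(t,O(325,287),.064).round(4))
print("cam",ray(t,(0,0))[0])
E
```

```text
block [[0.4819, -0.022], [0.4634, -0.0891], [0.3582, -0.058], [0.3789, 0.009]] c [ 0.4206 -0.04  ]
sides [np.float64(0.0696), np.float64(0.1097), np.float64(0.0701), np.float64(0.1076)]
yaw block -16.60020963219668
block scene [[0.464, -0.0866], [0.4832, -0.0227], [0.3812, 0.0098], [0.3605, -0.0551]] [ 0.4222 -0.0386]
handle top t [ 0.4224 -0.0392  0.167 ] scene [ 0.4253 -0.0368  0.167 ]
guard t [ 0.422  -0.0381  0.103 ]
shaft top t [ 0.5885 -0.2599  0.139 ] s [ 0.5918 -0.2576  0.139 ]
shaft top tri (array([ 0.58962872, -0.26132335,  0.13555285]), np.float64(0.0001379373788563916))
lug t [[0.5475, -0.2435], [0.5454, -0.2671], [0.5774, -0.2705], [0.5788, -0.2467]]
lugend s [[0.5471, -0.2654], [0.5504, -0.2413]]
hole t [ 0.5549 -0.2567  0.097 ] s [ 0.5558 -0.2565  0.097 ] (array([ 0.55519276, -0.2571649 ,  0.09615381]), np.float64(0.0004022721084368454))
flange t [ 0.5884 -0.2599  0.064 ]
cam [0.3824353  0.00558219 0.79009399]
```

```bash
python3 - <<'E'
from h import *
t=cam("top");s=cam("scene")
crop(t,225,155,105,55,7,"tp.png"); 
for n,c in(("t",t),("s",s)):
  print(n,"purple",blobs(c,(130,80,30),(160,255,255)),"\nred",blobs(c,(0,150,40),(4,255,255)),blobs(c,(174,150,40),(180,255,255)),"\nturq",blobs(c,(85,100,40),(97,255,255)))
print("big green", tri(t,(246,173),s,(295.7,194.5)))
print("purple top", tri(t,(312,175),s,(252.5,190)))
print("red top", tri(t,(409,305),s,(270,98)))
print("turq", tri(t,(225,265),s,(349,181)))
# handle yaw
m=cv2.inRange(cv2.cvtColor(t["im"],cv2.COLOR_BGR2HSV),(45,120,90),(75,255,255))[235:265,290:325]
c,_=cv2.findContours(m,0,1);c=max(c,key=cv2.contourArea);print(cv2.minAreaRect(c))
E
```

```text
t purple [([293, 171, 29, 28, 649], [306.9, 184.3])] 
red [([354, 280, 65, 46, 1773], [389.9, 302.6])] [] 
turq [([215, 251, 29, 30, 665], [228.8, 265.7])]
s purple [([242, 187, 24, 52, 579], [253.0, 210.8])] 
red [([256, 97, 30, 53, 505], [270.7, 123.6]), ([446, 99, 7, 6, 20], [448.7, 101.0]), ([271, 161, 15, 11, 48], [277.2, 167.5])] [([265, 102, 8, 9, 21], [267.5, 107.0]), ([263, 112, 10, 18, 42], [267.3, 119.9]), ([257, 132, 16, 31, 61], [268.0, 145.6])] 
turq [([335, 179, 24, 35, 469], [347.1, 198.9]), ([340, 228, 11, 10, 42], [345.1, 232.4])]
big green (array([0.5403223 , 0.06079654, 0.20279801]), np.float64(0.0037902403687669986))
purple top (array([ 0.55091341, -0.04759437,  0.15449402]), np.float64(0.004884029620278192))
red top (array([ 0.34266981, -0.1822604 ,  0.22397817]), np.float64(0.000667456588206134))
turq (array([0.39798216, 0.09326535, 0.15704102]), np.float64(0.0005225037692610738))
((15.716981887817383, 15.990565299987793), (9.0657958984375, 9.203156471252441), 15.945395469665527)
```

View pics/tp.png

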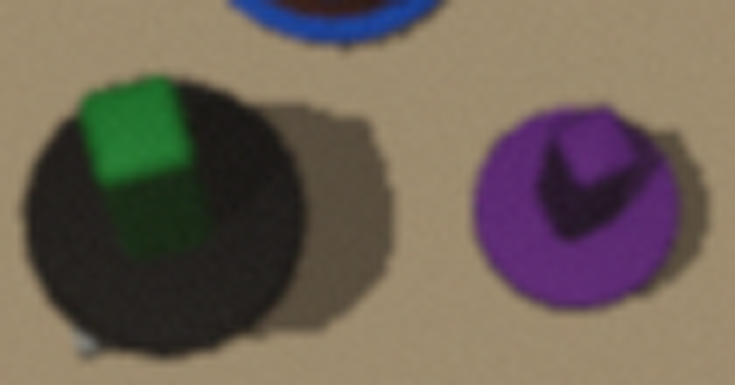

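```bash
python3 - <<'E'
from h import *
t=cam("top")
c=cv2.resize(t["im"][236:268,290:322],None,fx=20,fy=20,interpolation=cv2.INTER_CUBIC)
cv2.imwrite("pics/hz.png",c)
g=c[:,:,1].astype(int); m=((g>70)&(g>c[:,:,2]*1.6)).astype(np.uint8)*255
k,_=cv2.findContours(m,0,1);k=max(k,key=cv2.contourArea);print(cv2.minAreaRect(k))
s=env.get_state();print(s["tcp_pos"],s["clock"])
E
```

```text
((323.07861328125, 308.86199951171875), (210.4654083251953, 211.69798278808594), 15.64224624633789)
[ 0.23014901 -0.52693988  0.231236  ] 0.45
```

View pics/hz.png

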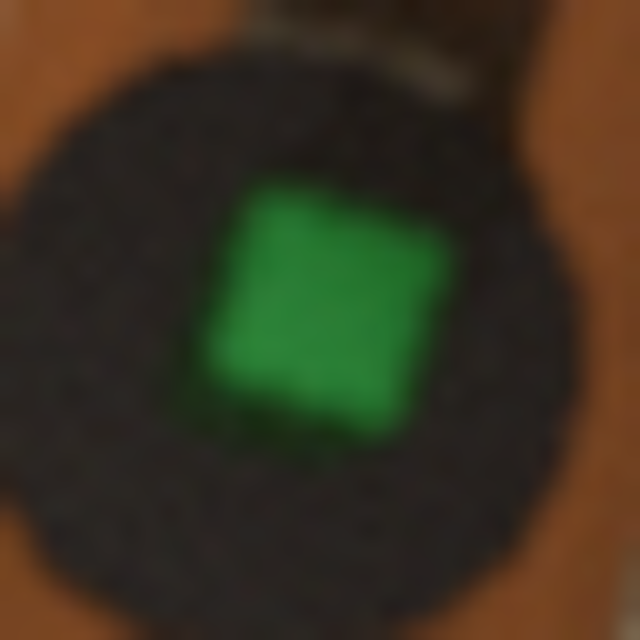

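Request:
step_arm(series=[[[0, 0, 6], 0.18, 0], [[4, 10, 7], 0.36, 0], [[8, 22, 8], 0.54, 0], [[12, 34, 8], 0.72, 0], [[16, 42, 8], 0.88, 0]], newtons=60)

```text
clock: 1.08
tcp_pos: [0.3172, -0.2914, 0.3065]
orientation: [0.001, 0.797, 0.604, 0.0]
wrist_force: [1.4, -0.0, 0.9]
finger_gap: 0.0854
```

Request:
step_arm(series=[[[2, 5.5, 0], 0, 0], [[4.5, 11, 0], 0, 0], [[7, 17, 0], 0, 0], [[9.5, 22.5, 0], 0, 0], [[10.5, 25.3, 0], 0, 0]])

```text
clock: 1.7
tcp_pos: [0.4229, -0.0357, 0.3068]
orientation: [0.001, 0.796, 0.605, 0.001]
wrist_force: [-0.4, -0.1, 0.1]
finger_gap: 0.0853
```

Request:
step_arm(series=[[[0, 0, -1], 0, 0], [[0, 0, -2], 0, 0]])

```text
clock: 1.95
tcp_pos: [0.4226, -0.0359, 0.2861]
orientation: [0.001, 0.796, 0.605, 0.0]
wrist_force: [-0.1, 0.2, 0.2]
finger_gap: 0.0855
```

```bash
python3 - <<'E'
from h import *
s=env.get_state();q=s["orientation"];print(s["clock"],s["tcp_pos"],q,s["qvel"].round(3),np.degrees(2*np.arctan2(q[2],q[1])),s["joint_pos"].round(3))
E
```

```text
1.95 [ 0.42259939 -0.0359204   0.28609401] [8.22099221e-04 7.96044793e-01 6.05237077e-01 3.03837853e-04] [-0.027  0.01  -0.197 -0.196  0.    -0.   ] 74.49184085200787 [-2.740e-01  6.000e-03 -1.890e-01  1.374e+00 -1.000e-03  1.567e+00]
```

Request:
step_arm(series=[[[0, -0.25, -4], 0, 0], [[0, -0.25, -8], 0, 0], [[0, -0.25, -12], 0, 0], [[0, -0.25, -15], 0, 0], [[0, -0.25, -16.6], 0, 0]])

```text
clock: 2.58
tcp_pos: [0.4206, -0.0395, 0.1177]
orientation: [-0.0, 0.797, 0.604, -0.001]
wrist_force: [0.5, -0.6, 0.0]
finger_gap: 0.0853
```

Request:
step_arm(series=[[[0, 0, 0], 0, 120], [[0, 0, 0], 0, 200], [[0, 0, 0], 0, 255], [[0, 0, 0], 0, 255], [[0, 0, 0], 0, 255]], newtons=60)

```text
clock: 3.2
tcp_pos: [0.4212, -0.0398, 0.1185]
orientation: [0.0, 0.797, 0.604, -0.0]
wrist_force: [-1.3, -2.0, 4.7]
finger_gap: 0.0173
```

Request:
step_arm(series=[[[0, 0, 0], 0, 255], [[0, 0, 0], 0, 255]])

```text
clock: 3.45
tcp_pos: [0.4213, -0.0397, 0.1186]
orientation: [0.0, 0.797, 0.604, -0.0]
wrist_force: [0.1, 0.7, 2.3]
finger_gap: 0.0174
```

```bash
python3 - <<'E'
from h import *
t=cam("top");s=cam("scene");crop(s,200,100,150,130,5,"g1.png")
E
```

```text
(no output)
```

View pics/g1.png

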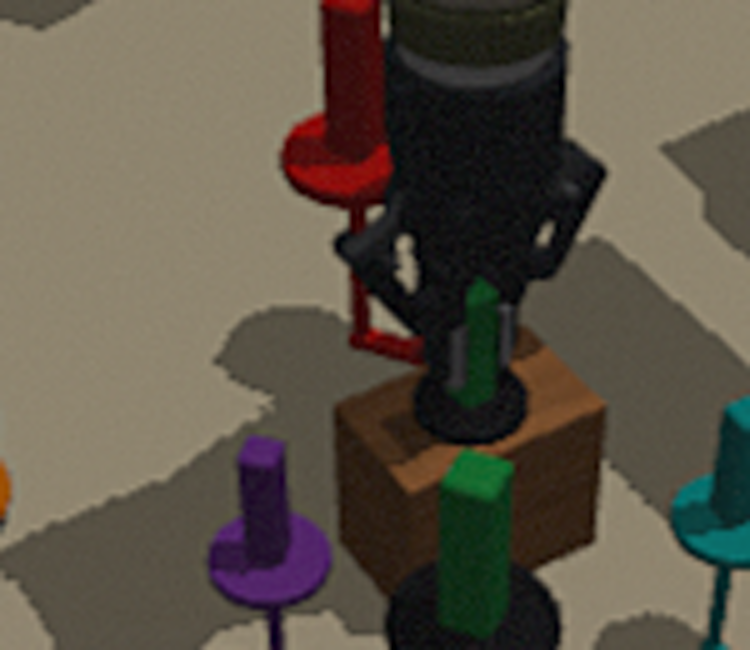

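Request:
step_arm(series=[[[0, 0, 2], 0, 255], [[0, 0, 4.5], 0, 255], [[0, 0, 7.5], 0, 255], [[0, 0, 10], 0, 255], [[0, 0, 12], 0, 255]])

```text
clock: 4.18
tcp_pos: [0.4212, -0.0396, 0.2393]
orientation: [0.0, 0.797, 0.604, -0.0]
wrist_force: [0.1, 0.4, -1.7]
finger_gap: 0.0173
```

Request:
step_arm(series=[[[0.5, -2, 0], 0, 255], [[2, -6, 0], 0.04, 255], [[4, -11, 0], 0.1, 255], [[6, -16, 0], 0.15, 255], [[7.6, -20, 0], 0.178, 255]])

```text
clock: 4.8
tcp_pos: [0.4976, -0.2414, 0.2385]
orientation: [-0.0, 0.74, 0.673, -0.0]
wrist_force: [0.9, 0.6, -2.0]
finger_gap: 0.0176
```

Request:
step_arm(series=[[[0, 0, 0], 0, 255], [[0, 0, 0], 0, 255]])

```text
clock: 5.05
tcp_pos: [0.4969, -0.2409, 0.2376]
orientation: [-0.001, 0.74, 0.673, -0.001]
wrist_force: [-0.2, -0.5, -1.5]
finger_gap: 0.0173
```

```bash
python3 - <<'E'
from h import *
t=cam("top");s=cam("scene");cv2.imwrite("pics/s2.png",s["im"]);crop(t,320,120,140,120,5,"t2.png")
crop(s,130,80,150,130,5,"s2z.png")
s=env.get_state();q=s["orientation"];print(s["clock"],s["tcp_pos"],np.degrees(2*np.arctan2(q[2],q[1]))-90,s["wrist_force"])
E
```

```text
5.15 [ 0.49697016 -0.24013965  0.23829753] -5.386161729372105 [-0.20086427 -0.53998533 -2.50909426]
```

View pics/s2z.png

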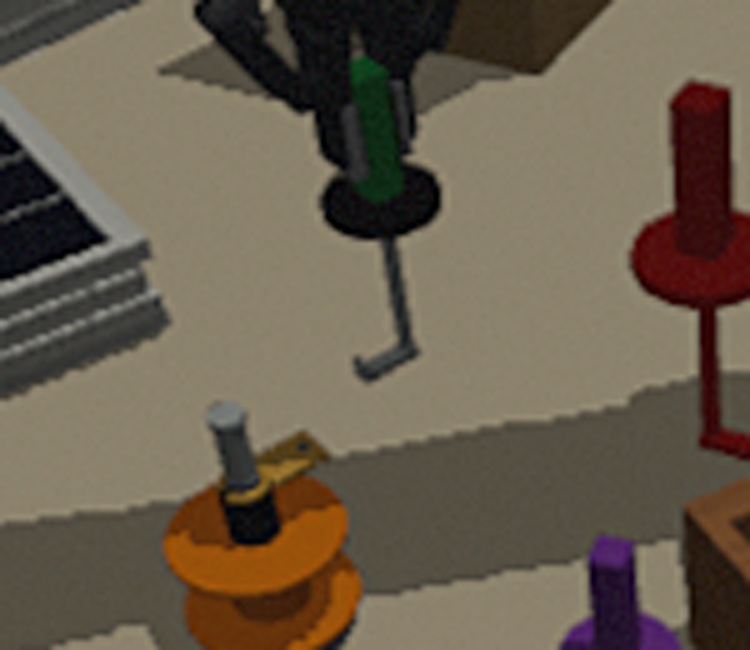

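View pics/t2.png

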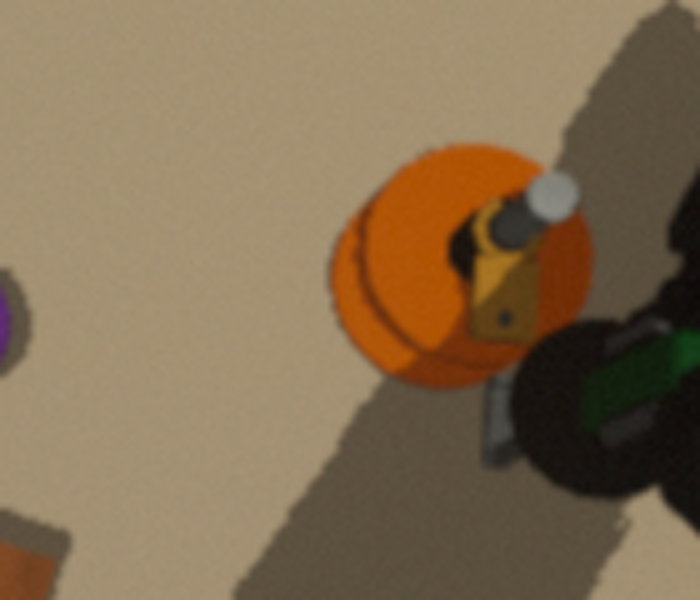

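```bash
python3 - <<'E'
from h import *
t=cam("top");s=cam("scene")
u=np.array([np.cos(np.radians(-5.4)),np.sin(np.radians(-5.4)),0]);f=np.array([.497,-.2405,.1317])
for X in (f,f+.028*u,f+[0,0,.083]): print("s crop",(proj(s,X)-[130,80])*5+2,"t crop",(proj(t,X)-[320,120])*5+2)
crop(s,180,110,60,60,10,"s2toe.png");crop(t,405,180,40,45,12,"t2toe.png")
E
```

```text
s crop [405.83447262 347.24930206] t crop [503.65625262 454.60551436]
s crop [358.78887367 372.44151739] t crop [507.02712    376.55679414]
s crop [381.24743646 203.47544606] t crop [602.58079085 409.43256852]
```

View pics/s2toe.png

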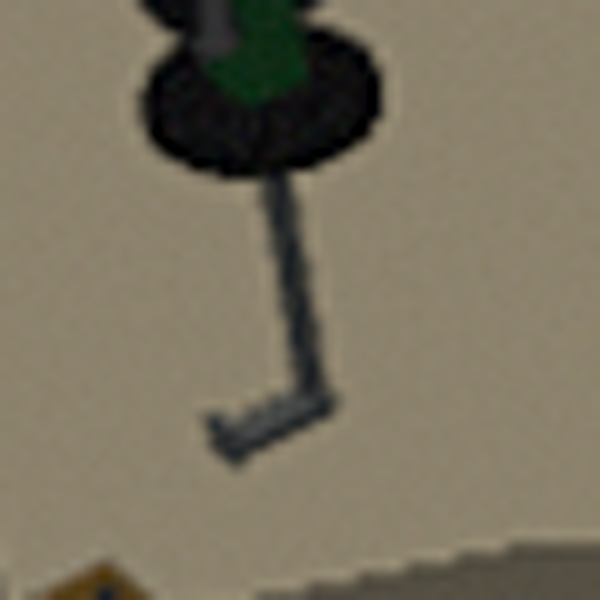

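View pics/t2toe.png

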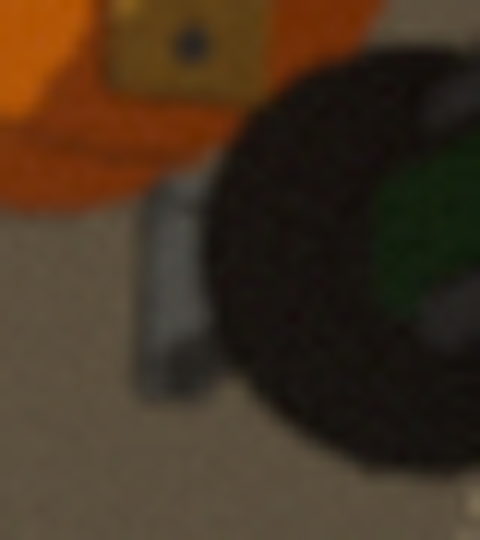

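Request:
step_arm(series=[[[0.2, -0.9, -1.5], 0, 255], [[0.2, -1.0, -3], 0, 255], [[0.2, -1.0, -4.5], 0, 255], [[0.2, -1.0, -5.6], 0, 255], [[0.2, -1.0, -5.6], 0, 255]])

```text
clock: 5.88
tcp_pos: [0.4985, -0.2496, 0.1813]
orientation: [-0.001, 0.739, 0.673, -0.001]
wrist_force: [0.5, -0.8, -2.3]
finger_gap: 0.0174
```

```bash
cat > look.py <<'E'
from h import *
import sys
n=sys.argv[1]
t=cam("top");s=cam("scene");a=cv2.resize(t["im"][130:220,370:460],(400,400),interpolation=cv2.INTER_CUBIC);b=cv2.resize(s["im"][130:220,150:240],(400,400),interpolation=cv2.INTER_CUBIC)
cv2.imwrite(f"pics/{n}.png",np.hstack([a,b]))
st=env.get_state();q=st["orientation"];yaw=2*np.arctan2(q[2],q[1])-np.pi/2
p=st["tcp_pos"];S=np.array([.5895,-.2592]);u=np.array([np.cos(-.096),np.sin(-.096)]);d=p[:2]-S
print(st["clock"],p.round(4),"yaw",np.degrees(yaw).round(2),"F",st["wrist_force"].round(1),"along",(d@u).round(4),"across",(d@[-u[1],u[0]]).round(4),"toe z",(p[2]-.1066).round(4),st["finger_gap"])
E
python3 look.py p3
```

```text
5.975 [ 0.4993 -0.2502  0.1828] yaw -5.36 F [-0.5 -0.3 -1.1] along -0.0906 across 0.0003 toe z 0.0762 0.017257902303563437
```

View pics/p3.png

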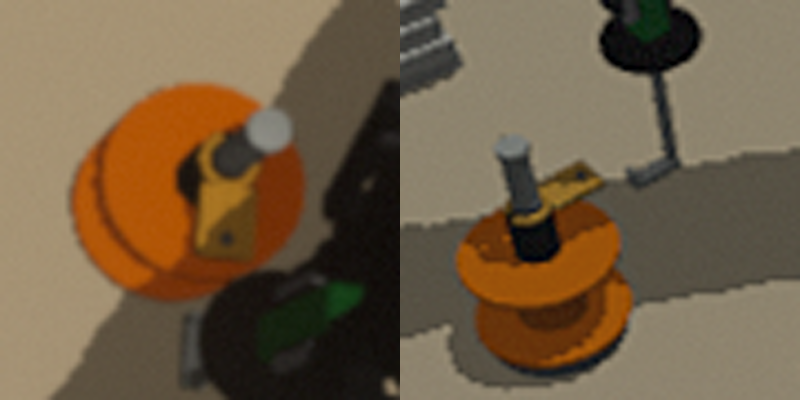

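Request:
step_arm(series=[[[0.8, -0.08, 0], 0, 255], [[1.6, -0.16, 0], 0, 255], [[2.4, -0.24, 0], 0, 255], [[3.2, -0.32, 0], 0, 255], [[3.2, -0.32, 0], 0, 255]])

```text
clock: 6.6
tcp_pos: [0.532, -0.2534, 0.1826]
orientation: [-0.0, 0.739, 0.673, -0.0]
wrist_force: [0.6, -0.6, -0.8]
finger_gap: 0.0172
```

```bash
python3 look.py p4
```

```text
6.7 [ 0.5313 -0.2533  0.1826] yaw -5.35 F [-0.3  0.3 -0.7] along -0.0585 across 0.0003 toe z 0.076 0.016853478925619187
```

View pics/p4.png

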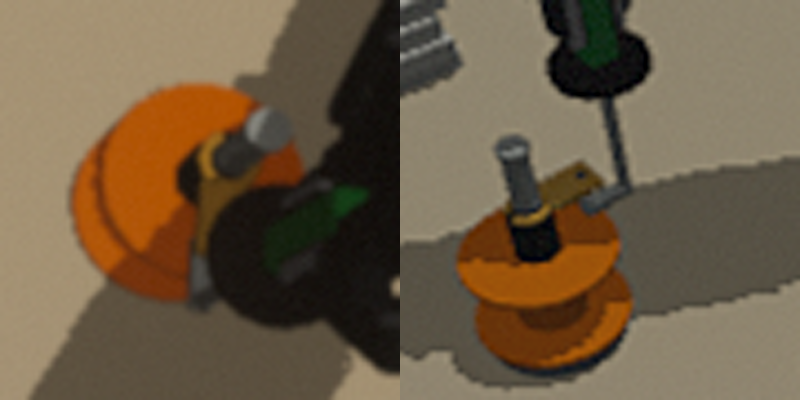

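Request:
step_arm(series=[[[0.4, -0.04, 0], 0, 255], [[0.75, -0.08, 0], 0, 255], [[0.75, -0.08, 0], 0, 255]])

```text
clock: 7.08
tcp_pos: [0.539, -0.2542, 0.1826]
orientation: [-0.0, 0.739, 0.673, -0.0]
wrist_force: [-0.4, 0.4, -1.0]
finger_gap: 0.0176
```

```bash
python3 look.py p5; python3 - <<'E'
from h import *
t=cam("top");s=cam("scene")
S=np.array([.5895,-.2592]);u=np.array([np.cos(-.096),np.sin(-.096)])
# where the lug end corners and toe parts should project
n=np.array([-u[1],u[0]])
K=lambda c,X,o:((proj(c,X)-o)*400/90).round()
for nm,a,b,z in(("lugA",-.043,.012,.097),("lugB",-.043,-.012,.097),("foot",-.051,0,.076),("tip",-.023,0,.076)):
    print(nm,"s",K(s,[*(S+a*u+b*n),z],[150,130]))
E
```

```text
7.175 [ 0.5388 -0.2541  0.1826] yaw -5.35 F [ 0.2 -0.2 -1.3] along -0.051 across 0.0002 toe z 0.076 0.017349044054994642
lugA s [206. 177.]
lugB s [181. 156.]
foot s [212. 188.]
tip s [170. 211.]
```

View pics/p5.png

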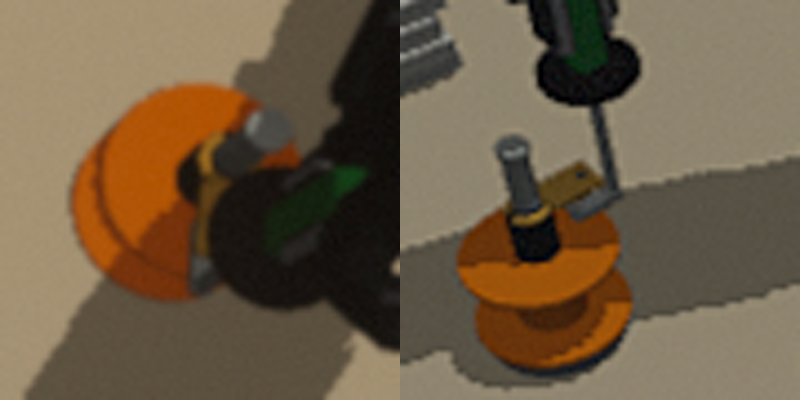

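Request:
step_arm(series=[[[0, 0, 0.4], 0, 255], [[0, 0, 0.7], 0, 255], [[0, 0, 0.9], 0, 255], [[0, 0, 1.1], 0, 255], [[0, 0, 1.3], 0, 255]], newtons=80)

```text
clock: 7.9
tcp_pos: [0.5387, -0.254, 0.1946]
orientation: [-0.001, 0.739, 0.673, -0.001]
wrist_force: [3.4, -1.2, -9.8]
finger_gap: 0.0167
```

```bash
python3 look.py p6
```

```text
8.0 [ 0.5388 -0.2541  0.1954] yaw -5.35 F [ 1.3 -0.4 -5.6] along -0.051 across 0.0002 toe z 0.0888 0.016882962662739164
```

View pics/p6.png

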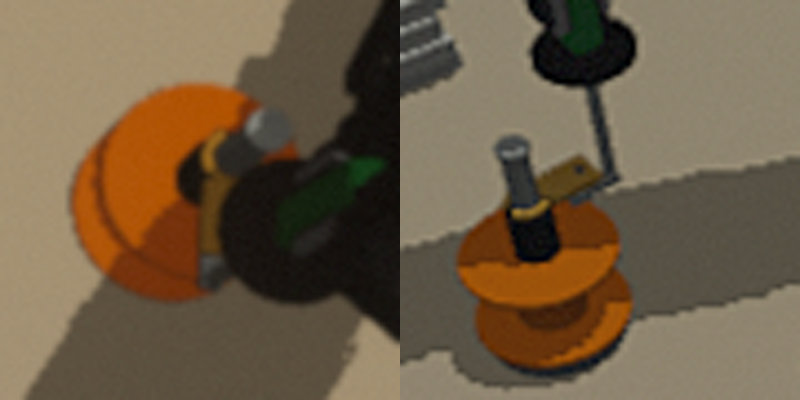

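Request:
step_arm(series=[[[0, 0, 0.3], 0, 255], [[0, 0, 0.6], 0, 255], [[0, 0, 0.9], 0, 255], [[0, 0, 1.1], 0, 255], [[0, 0, 1.1], 0, 255]])

```text
clock: 8.62
tcp_pos: [0.5388, -0.2541, 0.207]
orientation: [-0.0, 0.739, 0.673, -0.0]
wrist_force: [-0.1, 0.3, -0.5]
finger_gap: 0.0169
```

```bash
python3 look.py p7
```

```text
8.725 [ 0.5388 -0.2541  0.2069] yaw -5.35 F [-0.1  0.3 -1.9] along -0.051 across 0.0002 toe z 0.1003 0.017032080104422694
```

View pics/p7.png

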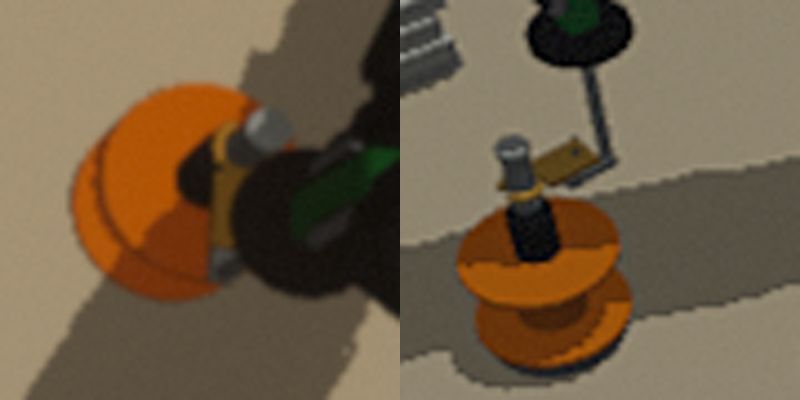

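Request:
step_arm(series=[[[0, 0, 0.3], 0, 255], [[0, 0, 0.6], 0, 255], [[0, 0, 0.8], 0, 255], [[0, 0, 0.8], 0, 255]])

```text
clock: 9.22
tcp_pos: [0.5387, -0.2541, 0.215]
orientation: [-0.0, 0.739, 0.673, -0.001]
wrist_force: [-0.5, 0.4, -2.5]
finger_gap: 0.0169
```

```bash
python3 look.py p8;python3 - <<'E'
from h import *
s=cam("scene");crop(s,160,145,60,50,12,"p8z.png")
S=np.array([.5895,-.2592]);u=np.array([np.cos(-.096),np.sin(-.096)]);n=np.array([-u[1],u[0]])
for dz in(0,.015,.02,.025):
  print(dz,[((proj(s,[*(S-.043*u+b*n),.097+dz])-[160,145]+.5)*12).round().tolist() for b in(.012,-.012)])
E
```

```text
9.325 [ 0.5387 -0.2541  0.215 ] yaw -5.35 F [-0.4  0.1 -1.2] along -0.0511 across 0.0002 toe z 0.1084 0.017203080717589293
0 [[442.0, 303.0], [376.0, 248.0]]
0.015 [[430.0, 247.0], [363.0, 192.0]]
0.02 [[426.0, 228.0], [359.0, 172.0]]
0.025 [[422.0, 208.0], [354.0, 153.0]]
```

View pics/p8z.png

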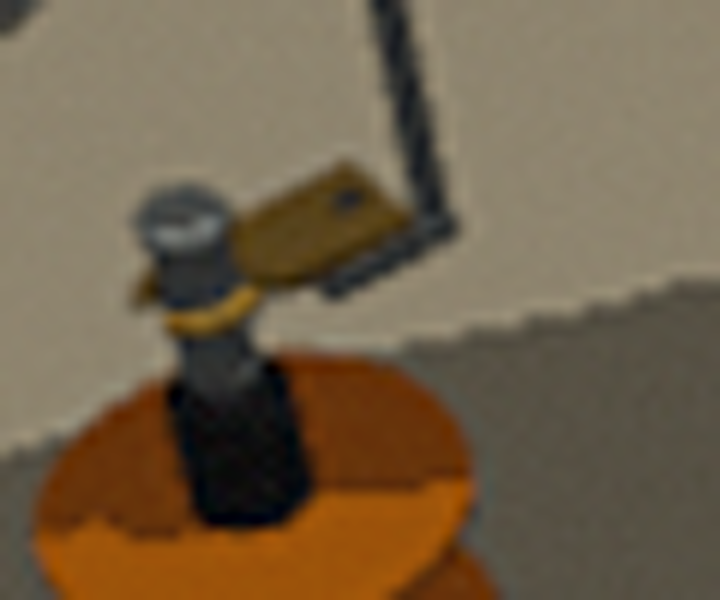

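Request:
step_arm(series=[[[-0.1, 0, -0.6], 0, 255], [[-0.1, 0, -1.2], 0, 255], [[-0.1, 0, -1.2], 0, 255]])

```text
clock: 9.75
tcp_pos: [0.5373, -0.2539, 0.2022]
orientation: [-0.001, 0.739, 0.673, -0.001]
wrist_force: [0.1, -0.5, -0.4]
finger_gap: 0.0172
```

Request:
step_arm(series=[[[-0.7, 0.07, 0], 0, 255], [[-1.5, 0.15, 0], 0, 255], [[-2.5, 0.25, 0], 0, 255], [[-3.6, 0.36, 0], 0, 255], [[-4.2, 0.42, 0], 0, 255]])

```text
clock: 10.38
tcp_pos: [0.4944, -0.2496, 0.2025]
orientation: [-0.001, 0.739, 0.673, -0.001]
wrist_force: [1.0, -0.6, -1.4]
finger_gap: 0.0171
```

```bash
python3 look.py p9
```

```text
10.475 [ 0.4946 -0.2496  0.2025] yaw -5.38 F [ 1.2  0.5 -1.2] along -0.0954 across 0.0005 toe z 0.0959 0.017057963775353815
```

View pics/p9.png

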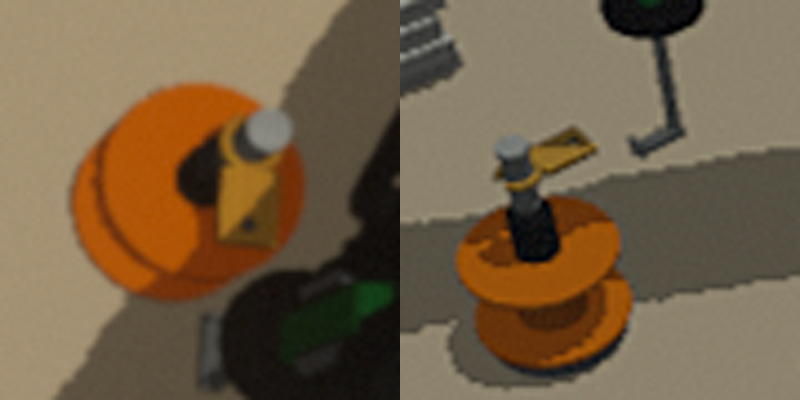

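Request:
step_arm(series=[[[0, 0, 2], 0, 255], [[0, 1, 3.7], 0, 255], [[-1, 4, 3.7], -0.04, 255], [[-2.5, 8, 3.7], -0.1, 255], [[-4.5, 13, 3.7], -0.18, 255]])

```text
clock: 11.1
tcp_pos: [0.4497, -0.1185, 0.2399]
orientation: [-0.0, 0.798, 0.603, -0.0]
wrist_force: [0.9, 0.1, -0.7]
finger_gap: 0.0172
```

```bash
python3 - <<'E'
from h import *
s=env.get_state();q=s["orientation"];print(s["clock"],s["tcp_pos"],np.degrees(2*np.arctan2(q[2],q[1]))-90)
E
```

```text
11.1 [ 0.44972553 -0.11849864  0.23992625] -15.883042986599023
```

Request:
step_arm(series=[[[-1, 3, 0], 0, 255], [[-2, 5.8, 0], 0, 255], [[-2.85, 7.9, 0], 0, 255], [[-2.85, 7.9, 0], 0, 255], [[-2.85, 7.9, 0], 0, 255]])

```text
clock: 11.72
tcp_pos: [0.4218, -0.0397, 0.2403]
orientation: [0.0, 0.798, 0.603, 0.0]
wrist_force: [-0.2, -1.2, -0.9]
finger_gap: 0.0168
```

```bash
python3 - <<'E'
from h import *
t=cam("top");s=cam("scene")
st=env.get_state();q=st["orientation"];yaw=2*np.arctan2(q[2],q[1])-np.pi/2;p=st["tcp_pos"];print(st["clock"],p,np.degrees(yaw))
u=np.array([np.cos(yaw),np.sin(yaw),0]);f=p-[0,0,.1066]
a=cv2.resize(t["im"][195:295,260:360],(400,400),interpolation=cv2.INTER_CUBIC);b=cv2.resize(s["im"][125:225,230:330],(400,400),interpolation=cv2.INTER_CUBIC)
cv2.imwrite("pics/r1.png",np.hstack([a,b])); crop(s,255,145,60,50,12,"r1z.png")
for X in(f,f+.028*u,f+.028*u+[0,0,.008],f+[0,0,.083]): print((proj(s,X)-[230,125])*4+1.5,(proj(t,X)-[260,195])*4+1.5,"z",(proj(s,X)-[255,145]+.5)*12)
E
```

```text
11.825 [ 0.42172726 -0.04007108  0.24008754] -15.923504602517616
[255.68237092 174.18373781] [183.68452797 230.60551162] z [468.54711276 284.05121343]
[214.78511154 192.06382325] [201.58166046 167.93483289] z [345.85533463 337.69146976]
[214.73152494 181.40474969] [203.10803023 166.06076407] z [345.69457482 305.71424908]
[257.97819117  56.62322467] [199.13785601 217.45143083] z [475.4345735  -68.63032598]
```

View pics/r1.png

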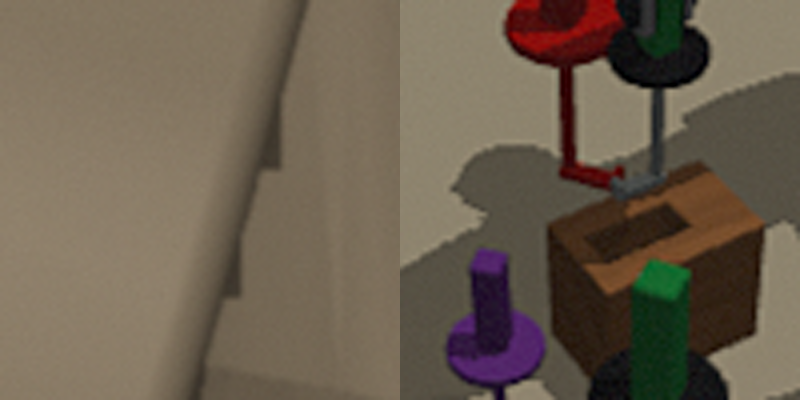

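View pics/r1z.png

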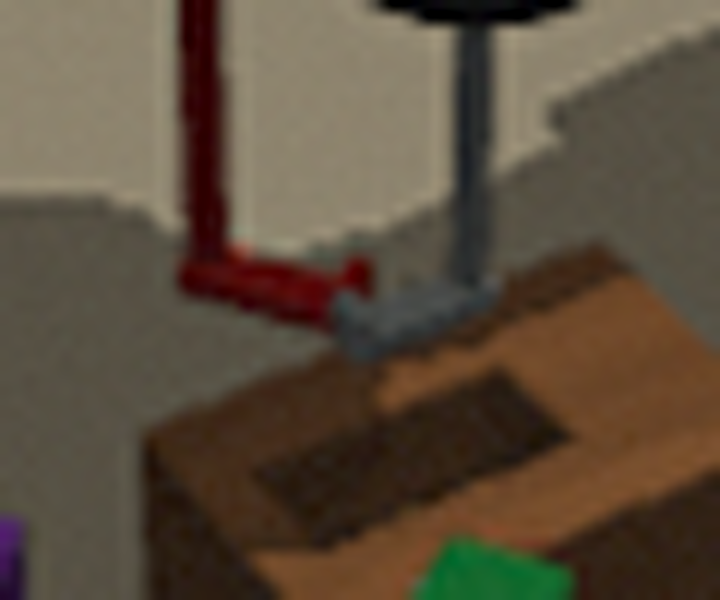

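Request:
step_arm(series=[[[0, 0, -3], 0, 255], [[0, 0, -6], 0, 255], [[0, 0, -9], 0, 255], [[0, 0, -11.2], 0, 255], [[0, 0, -11.9], 0, 255]])

```text
clock: 12.45
tcp_pos: [0.421, -0.0404, 0.1198]
orientation: [-0.001, 0.799, 0.602, -0.001]
wrist_force: [-0.7, 0.1, -0.4]
finger_gap: 0.017
```

Request:
step_arm(series=[[[0, 0, -0.1], 0, 255], [[0, 0, -0.1], 0, 255]])

```text
clock: 12.7
tcp_pos: [0.4216, -0.0408, 0.1194]
orientation: [-0.001, 0.799, 0.602, -0.0]
wrist_force: [-0.2, 0.7, -1.5]
finger_gap: 0.0171
```

```bash
python3 - <<'E'
from h import *
s=cam("scene");b=cv2.resize(s["im"][105:225,230:330],(500,600),interpolation=cv2.INTER_CUBIC);cv2.imwrite("pics/r2.png",b)
st=env.get_state();print(st["clock"],st["tcp_pos"],st["wrist_force"])
E
```

```text
12.75 [ 0.42172726 -0.04075829  0.1195338 ] [ 0.07770895 -0.06659772 -0.94137515]
```

View pics/r2.png

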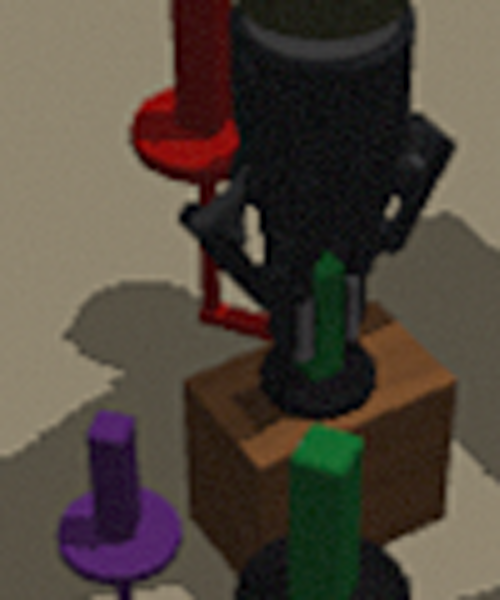

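Request:
step_arm(series=[[[0, 0, -0.1], 0, 255], [[0, 0, -0.1], 0, 255]], newtons=30)

```text
clock: 13.0
tcp_pos: [0.4221, -0.0409, 0.119]
orientation: [-0.0, 0.799, 0.602, -0.0]
wrist_force: [0.8, -0.3, -0.7]
finger_gap: 0.0174
```

Request:
step_arm(series=[[[0, 0, 0], 0, 200], [[0, 0, 0], 0, 140], [[0, 0, 0], 0, 60], [[0, 0, 0], 0, 0], [[0, 0, 0], 0, 0]])

```text
clock: 13.62
tcp_pos: [0.4221, -0.0408, 0.119]
orientation: [-0.0, 0.799, 0.602, -0.0]
wrist_force: [0.4, -0.2, -0.5]
finger_gap: 0.0855
```

Request:
step_arm(series=[[[0, 0, 2], 0, 0], [[0, 0, 5], 0, 0], [[0, 0, 9], 0, 0], [[0, 0, 13], 0, 0], [[0, 0, 17], 0, 0]])

```text
clock: 14.25
tcp_pos: [0.422, -0.0408, 0.2903]
orientation: [-0.0, 0.799, 0.602, 0.0]
wrist_force: [0.4, -0.2, 0.2]
finger_gap: 0.0855
```

Request:
step_arm(series=[[[-1, -5, 0], 0, 0], [[-3, -11, 1], 0, 0], [[-4, -17, 1], 0, 0], [[-5, -23, 1], 0, 0], [[-6, -26, 1], 0, 0]])

```text
clock: 14.88
tcp_pos: [0.3612, -0.3037, 0.2999]
orientation: [-0.0, 0.799, 0.601, -0.0]
wrist_force: [0.9, -0.1, -0.4]
finger_gap: 0.0855
```

```bash
python3 - <<'E'
from h import *
t=cam("top");s=cam("scene");cv2.imwrite("pics/f_s.png",s["im"]);cv2.imwrite("pics/f_t.png",t["im"])
st=env.get_state();print(st["clock"],st["tcp_pos"],st["wrist_force"],st["finger_gap"])
E
```

```text
14.975 [ 0.36099842 -0.30373591  0.29966082] [ 0.06677183  0.65768028 -0.30920726] 0.08544828543177962
```

View pics/f_s.png

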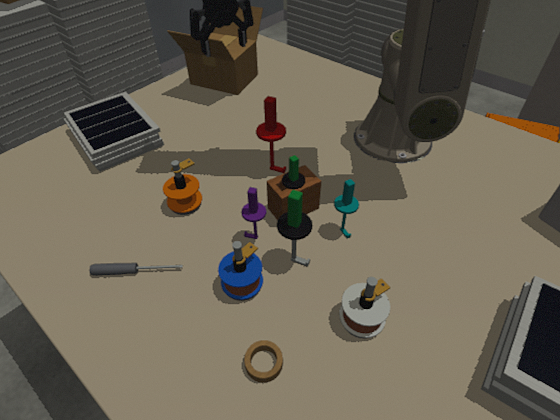

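View pics/f_t.png

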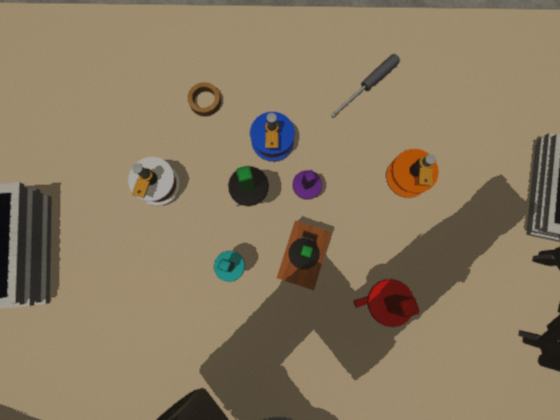

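```bash
python3 - <<'E'
from h import *
t=cam("top");s=cam("scene")
for n,c in(("t",t),("s",s)):
    print(n,"green",blobs(c,(45,120,50),(75,255,255)),"brass",blobs(c,(15,150,120),(24,255,255)))
crop(s,150,140,80,80,5,"e1.png");crop(t,375,135,80,80,5,"e2.png");crop(t,260,215,80,80,5,"e3.png")
cv2.imwrite("pics/e.png",np.hstack([cv2.resize(cv2.imread(f"pics/e{i}.png"),(266,266)) for i in(1,2,3)]))
E
```

```text
t green [([236, 166, 17, 16, 200], [244.0, 173.7]), ([300, 245, 13, 13, 127], [306.0, 251.0])] brass [([189, 83, 30, 29, 239], [203.4, 97.1]), ([266, 124, 12, 24, 210], [271.4, 138.0]), ([419, 156, 15, 30, 275], [425.6, 174.0]), ([133, 174, 19, 23, 208], [141.0, 186.3])]
s green [([290, 155, 9, 7, 39], [293.6, 158.4]), ([288, 190, 15, 18, 129], [296.0, 196.1]), ([298, 209, 3, 13, 23], [299.3, 215.1])] brass [([491, 114, 68, 28, 538], [530.2, 126.6]), ([180, 159, 14, 9, 67], [185.3, 163.3]), ([163, 175, 39, 36, 500], [184.0, 190.2]), ([237, 242, 20, 21, 137], [247.5, 250.5]), ([366, 279, 24, 21, 148], [379.0, 288.6])]
```

View pics/e.png

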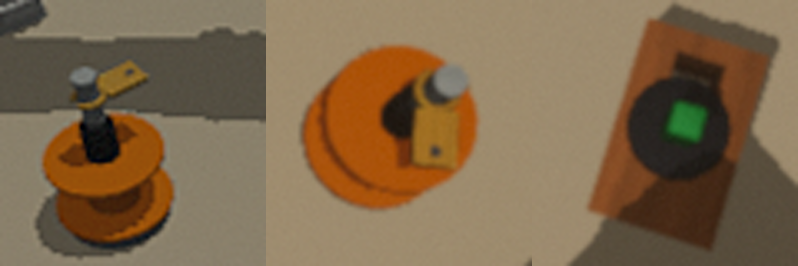

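```bash
python3 - <<'E'
from h import *
t=cam("top");s=cam("scene");print(tri(t,(425.6,179.8),s,(188.6,161.7)))
env.hand_in()
E
```

```text
(array([ 0.55542447, -0.25738963,  0.11960816]), np.float64(0.00012009980316657854))
the job is handed in; nothing more can be done
```

The orange reel's ring is out of its groove and about 23 mm up the shaft, and the pick is hanging in its block again. I handed the job in at about 15 s on the robot's clock.

I took the smaller green pick from the block by its handle. I slid its toe under the orange lug from the free end, lifted the ring and backed the pick out. Then I lowered it into the slot, let go and moved the arm clear.

The last checks agreed, and none failed:
- **Orange ring:** the hole in the lug, located across both cameras, rose from 96 mm to 120 mm above the bench. The ring stayed up after the pick was withdrawn.
- **Blue and white rings:** their brass showed at the same pixels as at the start, to about 0.1 px.
- **Pick:** it is upright in the slot with its guard on the block. The handle is within about 0.5 px of where it started.
- **Gripper:** it held only the pick's handle throughout, and stayed above the shaft top near the orange reel. The largest wrist force reported was about 10 N.

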